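# Index the ring stage on to its next hole

## Task

Advance the ring-setting stage by one hole: draw its spring plunger up by the black knob, swing the stage counter-clockwise (seen from above) to the very next hole in the plate, and let the plunger spring fully home there so that the stage is locked. The holes are unevenly drilled, so feel for the next one with the pin; the fixture only stands on the bench on rubber, so work gently enough that it is not shoved, twisted or lifted from its place, leave the other things alone, and let go at the end.

Things in the scene. Friction and masses are not known exactly. Their poses are not given: they have to be found in the camera images.
- fixture: Round index fixture, about 3 kg, 194 mm across, standing loose on the bench on rubber. Origin: centre of its underside, on the upright axis about which the stage turns; x axis points to the hole where the pin sits at the start; z up. Sideways forces over about 10 N on the knob, or over about 25 N upwards, start to move it. All but the knob stays below 75 mm
- plate_centre (a point): centre of the fixture's steel index plate's top face, 42 mm above the bench. Holes 10.5 mm wide lie on a 75 mm radius: the present one at angle 0 (fixture's x axis), the next counter-clockwise anywhere from 35 to 55 degrees (differs from plate to plate, not measured), the one after at 100 degrees, the nearest clockwise at -52 degrees
- base_rim (a point): a point on the rim of the fixture's plate, 95 mm from the axis along the fixture's x axis, 42 mm above the bench; it shows whether the fixture has been twisted
- knob_mid (a point): middle of the plunger's black round pull knob: an upright cylinder of 24 mm diameter and 32 mm height (16 mm above and below this point), 75 mm from the stage's axis, spinning freely about its own axis. With the pin home this point is 90 mm above the bench and the knob's underside is 4 mm above a fixed 26 mm collar. It can be gripped from above along any direction
- stage (a joint): angle in rad of the stage (110 mm aluminium turntable with a lug carrying the plunger, and a 74 mm high wooden post with a ring at the middle), counter-clockwise from above positive, 0 at the start; light friction (about 2 N at the knob), stops at -1.3 and 2.2; locked while the pin is in a hole (about 1.2 mm play each side)
- plunger (a joint): height in m by which the plunger is drawn up: 0 home in a hole, 0.008 its pin (8 mm thick, end chamfered 1.5 mm) resting on the plate between holes, 0.014 upper stop. The spring pulls down with about 5.5 N at 0, 8.5 N at 0.008, 10.5 N at 0.014. A pin let down beside a hole rides on the plate and drops in when swung slowly over the hole; the plate is greased (about 1.5 N drag)
- polish_jar: bystander: amber glass jar with a steel lid, 54 mm across, 55 mm high, standing; origin at the centre of its underside
- tin: bystander: small closed box-shaped tin with a green body and a plain steel lid, 55 x 40 x 40 mm; origin at the centre of its underside
- bench_brush: bystander: small bench brush with a wooden handle, 160 mm long, lying; origin underneath its middle
Not all that is in view belongs to the job. What is shaped like the fixture but purple or yellow is not meant.

How it is judged (in metres and radians):
On the way, in this order (a step that is already met when the one before it is completed fails the run):
1. the plunger is drawn clear of its hole (value of joint plunger above 0.0085 m and value of joint stage between -0.1 and 0.1 rad), for 0.1 s.
2. the stage is swung counter-clockwise with the pin out of the holes (value of joint plunger above 0.0065 m and value of joint stage above 0.35 rad), for 0.1 s.
At the end, for the whole second after the job is handed in: the plunger is home to within 1.5 mm and the stage stands still at 0.57 to 1.0 rad, where only the next counter-clockwise hole lies, with the fixture flat on the bench (value of joint plunger below 0.0015 m and value of joint stage between 0.57 and 1 rad and velocity of joint stage between -0.05 and 0.05 rad/s and angle between fixture's own z axis and vertical below 0.03 rad); the robot touches nothing.
It fails at once if the fixture is shoved, twisted or lifted by more than 6 mm (distance of any of fixture, base_rim from where it was at the start of the episode above 0.006 m).
It fails at once if a bystander is moved by more than 15 mm (distance of any of polish_jar, tin, bench_brush from where it was at the start of the episode above 0.015 m).
It also fails if it takes over 48 s, if anything falls off the work surface, if the arm or the gripper's body presses on something with over 40 N, if the wrist force passes 120 N, or if a joint passes its speed limit or range.

## Robot

A 6-joint arm with a two-finger parallel gripper is mounted at the origin on the work surface. World frame = base frame: x ahead of the robot, y to its left, z up, the work surface at z = 0. Lengths are in mm, angles in rad, forces in N, time in s.
With the tool pointing down it reaches from about 275 to 750 mm from the base axis. Payload 10.2 kg.
Tool frame: the origin (TCP) lies on the front face of the gripper's body, between the roots of the fingers; the fingertips stand 73 mm ahead of it and the grasp point (between the pads) lies 54 mm ahead of it; z points along the fingers, y is the line along which they close (so a half turn about z gives the same grasp; the last joint's range is limited). The gripper opens to 85 mm and grips with 20 to 120 N. Pads are 22 mm wide; open, the fingers measure 114 mm over their backs; the gripper's body (76 mm by 85 mm) begins 54 mm behind the grasp point. The pads swing forward as they close: fully open they stand 13 mm farther back than shut.
Start: joints at [-1.53, 0.313, 1.498, -0, 1.331, -0.223], TCP at [136.881, -506.848, 303.894] pointing down, gripper open.
Joint ranges: [-2.94, 2.94], [-0.97, 2.17], [0.19, 2.56], [-1.23, 4.37], [0.02, 3.11], [-2.88, 2.88]. Speed limits (rad/s): [2.39, 2.39, 3.01, 3.14, 3.14, 3.14].

## Interface

Orientations are given as a unit quaternion [w, x, y, z].
In Python, from rig import * gives the robot as it stands.
- The arm moves only by the tool step_arm, never from a script. Its argument "plan" is a list of rows, each an object with "offset": the shift along the tool's x, y, z in cm, a list of three; "rot": the turn, a rotation vector about the tool's x, y, z in degrees, a list of three; "gripper": the finger opening in cm, from 0 to 8.54. In form: [{"offset": [x, y, z], "rot": [wx, wy, wz], "gripper": gripper}, ...]. A call has 1 to 12 rows; each row is the pose to reach, as a shift and turn from the pose commanded when the call began, along the tool's axes at that moment; what a row does not reach only later rows make up. A row lasts 1/10 s, in which the tool goes at most 50 mm and 8.59 degrees, less where a joint would pass 70% of its speed; a pose out of reach is approached as far as the arm can. A call with a gripper value outside its range is refused whole. The fingers move at their own pace and stop on an object; "squeeze" is the grip in N (left out, the last holds). Time passes only in rows, so rows that repeat a pose let the fingers close. It gives the time, the measured TCP pose, the force, the opening and the grip force at its end, in the units of the state.
- sense(): the state, without advancing time (a new reading comes with each control period).
- capture(name): name is "scene" or "top"; returns a dict with "color" (400x640x3 uint8, red, green, blue), "depth" (400x640 float32, mm along the optical axis (not along the pixel's ray), 0 where there is no reading), "vertical_fov" (degrees; the focal length in pixels is half the picture's height over the tangent of half this angle, whatever the lens; pixels are square), "cx", "cy" (the principal point, pixels), "k1" (the pictures are not rectified: a ray, as slopes to the right and down, at radius r is drawn at 1 + k1 r^2 times it, then the intrinsics apply), "rvec" (rotation vector, rad) and "tvec" (3), from world to camera coordinates, as OpenCV has them. Camera axes: x right, y down, z forward; pixel columns grow to the right and rows downward; lengths in mm; the calibration is good to about 2 mm. A picture is of the moment at which its call begins.
- finish_job(): hands the job in; it is judged then, once.
The state is a dict: "time_s": time; "joints": joint angles; "dq": joint speeds; "tau": joint torques, N m; "eef_pos": TCP position; "ee_rot": TCP orientation; "force": force on the tool from outside, world axes, zero at the start; "wrist_torque": the same for the moment, N m; "grip_width": opening from 0.0 (shut) to 1.0 (fully open); "grip_force": force on a finger pad.
Only numpy, scipy, OpenCV 4.12 (cv2) and the standard library are available. Lean on these libraries where they do the work, as an engineer would, in place of code of your own. Each camera call takes 0.05 s, during which the arm holds its last target. There are 200 camera calls.

## Working session

There is one attempt and no reset: what is moved stays moved. The work goes in short steps, Python scripts to look and compute and a tool call to move; the robot and the scene stay as the last step left them, time stands still between calls to the robot, and variables do not carry over. Pictures are saved under pics/ and viewed, at most 10 in all, crops included, and the job is handed in when it is done.

Besides the shell and the picture viewer there is one more tool, called after "Emit:" as name([rows], argument=value, ...), one row to a line, values as JSON. step_arm: Moves the arm, as the interface text tells. Its arguments: {"type":"object","properties":{"plan":{"type":"array"},"squeeze":{"type":"number"}},"required":["plan"]}

```bash
mkdir -p pics
cat > h.py <<'E'
from rig import *
import numpy as np, cv2
def K(c):
    f=200/np.tan(np.radians(c['vertical_fov'])/2)
    return np.array([[f,0,c['cx']],[0,f,c['cy']],[0,0,1.]]),np.array([c['k1'],0,0,0.])
def ray(c,u,v):
    k,d=K(c);p=cv2.undistortPoints(np.array([[[u,v]]],float),k,d)[0,0]
    R=cv2.Rodrigues(np.array(c['rvec'],float))[0];t=np.array(c['tvec'],float).ravel()
    return -R.T@t, R.T@np.array([p[0],p[1],1.])
def world(c,u,v):
    o,r=ray(c,u,v);return o+r*c['depth'][int(round(v)),int(round(u))]
def onz(c,u,v,z):
    o,r=ray(c,u,v);return o+r*(z-o[2])/r[2]
def proj(c,P):
    k,d=K(c);return cv2.projectPoints(np.array(P,float).reshape(-1,1,3),np.array(c['rvec'],float),np.array(c['tvec'],float),k,d)[0][:,0]
def save(n,im): cv2.imwrite('pics/'+n+'.png',im[...,::-1])
E
python3 - <<'E'
from h import *
import pickle
d={n:capture(n) for n in('scene','top')}
pickle.dump(d,open('c.pkl','wb'))
for n in d:save(n+'0',d[n]['color']);print(n,ray(d[n],320,200),d[n]['vertical_fov'],d[n]['k1'])
print(sense())
E
```

```text
scene (array([1037.34905176,  141.39034812,  845.64325259]), array([-0.53066659, -0.07862026, -0.84411781])) 52.19704189044466 0.010682916381447445
top (array([ 397.76047805,   73.95032257, 1126.38947751]), array([ 0.17219212, -0.01037411, -0.98502899])) 42.80678556041616 -0.029224892310213538
{'time_s': 0.1, 'joints': array([-1.53041275e+00,  3.13409689e-01,  1.49832378e+00, -1.88369186e-05,
        1.33100425e+00, -2.23390035e-01]), 'dq': array([-0.00034054, -0.00085423, -0.00074803, -0.00116669,  0.0001597 ,
       -0.00091341]), 'tau': array([ 2.40325186e-03, -4.12900472e+01, -2.60142803e+01, -1.97830295e-04,
        3.02821136e-03,  9.04799947e-06]), 'eef_pos': array([ 136.86524835, -506.70517093,  303.39830281]), 'ee_rot': array([-5.70976351e-04,  9.91315077e-01,  1.31506995e-01,  4.32063665e-05]), 'force': array([-0.32366355,  0.92573809,  1.02371014]), 'wrist_torque': array([-0.00953682, -0.00961995, -0.00367783]), 'grip_force': 0.0, 'grip_width': 1.0004366145850854}
```

View pics/scene0.png

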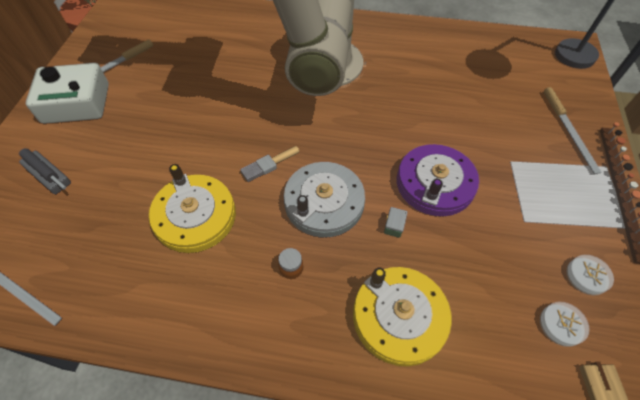

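View pics/top0.png

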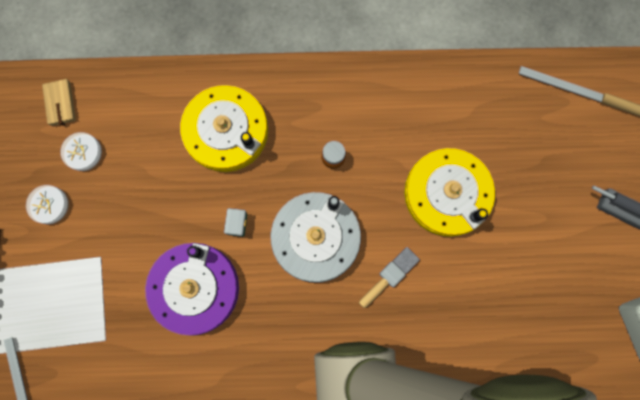

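Candidates in the top view are the grey fixture at (316,237), two yellow ones at (223,127) and (451,192), and the purple one at (191,288). I choose the grey steel one. Its knob is at top (334,202) and scene (302,204). I'll check it in a close crop and measure from both views.

Run:
```python
from h import *
import pickle
d=pickle.load(open('c.pkl','rb'));T,S=d['top'],d['scene']
a=cv2.resize(T['color'][180:290,262:372],(396,396),interpolation=cv2.INTER_CUBIC)
b=cv2.resize(S['color'][150:250,275:375],(396,396),interpolation=cv2.INTER_CUBIC)
save('crop',np.hstack([a,b]))
# fixture centre: grey plate points from depth at z 36..48
for n,c in d.items():
    vv,uu=np.mgrid[0:400,0:640]
    k,dd=K(c);p=cv2.undistortPoints(np.stack([uu,vv],-1).reshape(-1,1,2).astype(float),k,dd)[:,0]
    R=cv2.Rodrigues(np.array(c['rvec'],float))[0];t=np.array(c['tvec'],float).ravel()
    W=((np.c_[p,np.ones(len(p))]*c['depth'].reshape(-1,1))-t)@R
    g=world(c,*((316,262) if n=='top' else (345,215)));print(n,'plate pt',g)
    ctr=world(c,*((316,236) if n=='top' else (324,190)))[:2]
    for it in range(4):
        m=(np.hypot(*(W[:,:2]-ctr).T)<115)&(W[:,2]>34)&(W[:,2]<50)
        q=W[m]; e,rad=cv2.minEnclosingCircle(q[:,:2].astype(np.float32)); ctr=np.array(e)
    print('centre',ctr,rad,np.median(q[:,2]))
    m=(np.hypot(*(W[:,:2]-ctr).T)<105)&(np.hypot(*(W[:,:2]-ctr).T)>55)&(W[:,2]>97)&(W[:,2]<120)
    print('knob top',m.sum(),W[m].mean(0),np.median(W[m],0),W[m].min(0),W[m].max(0))
    col=c['color'].reshape(-1,3)
    for nm,uv in (('tin',(235,222) if n=='top' else (397,220)),('jar',(333,154) if n=='top' else (290,260)),('brush',(400,266)if n=='top' else (262,165))): print(nm,world(c,*uv))
```

```text
scene plate pt [562.53062635 129.3209223   42.32658416]
centre [512.0501709   73.15161133] 96.02798461914062 41.54830124382818
knob top 102 [578.35687777  33.88726082 104.30514141] [579.30795215  33.83290084 105.08980942] [563.7549729   22.59647849  97.39391078] [589.34557779  45.06164435 107.77109023]
tin [553.00156934 247.28870359  38.31956758]
jar [697.9707018   30.02676949  54.05782574]
brush [439.72576179 -97.46684728  19.83740673]
top plate pt [454.33484719  74.69024826  45.14086272]
centre [510.33935547  75.13853455] 95.27375030517578 43.11604847265347
knob top 112 [573.44855954  35.45676752 106.79461638] [573.3064981   35.04685166 107.01354253] [561.98481669  24.49324067  97.65280275] [585.42857379  47.02079473 111.40735533]
tin [544.74050702 246.34181764  39.38231944]
jar [685.28808567  31.72008303  55.34909279]
brush [ 442.26508573 -107.12426142   14.3837262 ]
```

View pics/crop.png

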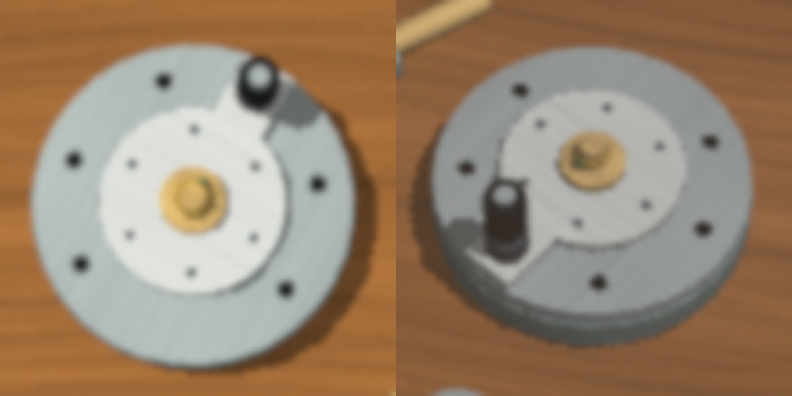

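The crop confirms the grey fixture with the black knob, at crop-left (259,75) and crop-right (504,190). The plate holes are also visible: the next one counter-clockwise is at crop-left (163,81). I'll refine the holes and the knob by triangulation.

Run:
```python
from h import *
import pickle
d=pickle.load(open('c.pkl','rb'));T,S=d['top'],d['scene']
def uvT(x,y):return 262+(x+.5)/3.6-.5,180+(y+.5)/3.6-.5
def uvS(x,y):return 275+(x-396+.5)/3.96-.5,150+(y+.5)/3.96-.5
def tri(a,b):
    (o1,r1),(o2,r2)=a,b
    A=np.zeros((3,3));B=np.zeros(3)
    for o,r in(a,b):
        r=r/np.linalg.norm(r);P=np.eye(3)-np.outer(r,r);A+=P;B+=P@o
    return np.linalg.solve(A,B)
print('knob top tri',tri(ray(T,*uvT(259,74)),ray(S,*uvS(504,195))))
print('knob T z106',onz(T,*uvT(259,74),106),'S',onz(S,*uvS(504,195),106))
H={'T':[(163,81),(73,160),(80,264),(286,288),(317,184)],'S':[(599,283),(703,229),(710,142),(520,90),(466,168)]}
def dark(c,u,v):
    g=c['color'].astype(float).mean(2);u0,v0=int(round(u)),int(round(v))
    w=g[v0-4:v0+5,u0-4:u0+5];w=np.clip(np.median(w)-15-w,0,None);yy,xx=np.mgrid[-4:5,-4:5]
    return u0+(w*xx).sum()/w.sum(),v0+(w*yy).sum()/w.sum()
from scipy.optimize import least_squares
for n,c,f in(('T',T,uvT),('S',S,uvS)):
    P=np.array([onz(c,*dark(c,*f(*h)),41) for h in H[n]])[:,:2]
    s=least_squares(lambda p:np.hypot(*(P-p).T)-75,[511,74]).x
    print(n,'centre',s,'angs',np.degrees(np.arctan2(P[:,1]-s[1],P[:,0]-s[0])),np.hypot(*(P-s).T))
s=sense();print(cv2.Rodrigues(np.zeros(3))[0][0],s['eef_pos'])
from scipy.spatial.transform import Rotation as R
q=s['ee_rot'];print(R.from_quat([q[1],q[2],q[3],q[0]]).as_matrix())
```

```text
knob top tri [575.34607983  34.56198887 104.83598975]
knob T z106 [574.99199106  35.64722014 106.        ] S [576.17316031  33.68309482 106.        ]
T centre [510.17154223  75.23053803] angs [  11.83714258   68.6161415   117.33796592 -134.53757545  -83.03275539] [75.12713368 75.11650097 75.21999686 75.13469254 75.23571902]
S centre [511.36683291  72.84526538] angs [  11.93913496   68.62643027  117.42374987 -134.72361882  -83.08708748] [74.94716105 75.08705755 75.0706296  74.95392304 75.1667823 ]
[1. 0. 0.] [ 136.86524835 -506.70517093  303.39830281]
[[ 9.65411817e-01  2.60729783e-01 -6.45125233e-05]
 [ 2.60729685e-01 -9.65411168e-01  1.14339881e-03]
 [ 2.35837013e-04 -1.12067105e-03 -9.99999344e-01]]
```

x axis sits at -31.2° (from the 100° and -52° holes), so the next hole is at +43.1°. The centre is about (510.8, 74), the knob (575.2, 34.9) and the target knob position (584.2, 89.5). I'll move above the knob.

Emit:
step_arm([
  {"offset":[4,-3,0],"rot":[0,0,1],"gripper":6},
  {"offset":[9,-6.5,0],"rot":[0,0,3],"gripper":6},
  {"offset":[14,-10,0],"rot":[0,0,5],"gripper":6},
  {"offset":[19,-13.8,0],"rot":[0,0,7],"gripper":6},
  {"offset":[24,-17.4,0],"rot":[0,0,9],"gripper":6},
  {"offset":[29,-21,0],"rot":[0,0,11],"gripper":6},
  {"offset":[34,-24.6,0],"rot":[0,0,13],"gripper":6},
  {"offset":[39,-28.2,0],"rot":[0,0,15.1],"gripper":6},
  {"offset":[44,-31.8,1],"rot":[0,0,15.1],"gripper":6},
  {"offset":[49,-35.5,2],"rot":[0,0,15.1],"gripper":6},
  {"offset":[53,-38.4,3],"rot":[0,0,15.1],"gripper":6},
  {"offset":[56.43,-40.86,4],"rot":[0,0,15.1],"gripper":6},
])

```text
time_s: 1.3
eef_pos: [514.3, -39.6, 279.9]
ee_rot: [0.0, 1.0, 0.0, 0.0]
force: [0.6, -1.3, 0.0]
grip_width: 0.701
grip_force: 0.0
```

Emit:
step_arm([
  {"offset":[0,0,0],"rot":[0,0,0],"gripper":6},
  {"offset":[0,0,0],"rot":[0,0,0],"gripper":6},
  {"offset":[0,0,0],"rot":[0,0,0],"gripper":6},
  {"offset":[0,0,0],"rot":[0,0,0],"gripper":6},
])

```text
time_s: 1.7
eef_pos: [512.9, -42.7, 280.5]
ee_rot: [0.0, 1.0, -0.001, 0.0]
force: [0.1, -0.1, 0.5]
grip_width: 0.705
grip_force: 0.0
```

Emit:
step_arm([
  {"offset":[2,-2.5,1],"rot":[0,0,0],"gripper":6},
  {"offset":[4,-5,2],"rot":[0,0,0],"gripper":6},
  {"offset":[6.22,-7.76,4],"rot":[0,0,0],"gripper":6},
  {"offset":[6.22,-7.76,6],"rot":[0,0,0],"gripper":6},
  {"offset":[6.22,-7.76,8],"rot":[0,0,0],"gripper":6},
  {"offset":[6.22,-7.76,8],"rot":[0,0,0],"gripper":6},
  {"offset":[6.22,-7.76,8],"rot":[0,0,0],"gripper":6},
  {"offset":[6.22,-7.76,8],"rot":[0,0,0],"gripper":6},
])

```text
time_s: 2.5
eef_pos: [575.9, 35.4, 201.7]
ee_rot: [0.0, 1.0, -0.0, 0.001]
force: [-0.2, -0.1, -0.1]
grip_width: 0.701
grip_force: 0.0
```

Run:
```python
from h import *
c=capture('scene');save('pre',cv2.resize(c['color'][110:260,230:400],(680,600),interpolation=cv2.INTER_CUBIC))
s=sense();print(s['eef_pos'],s['joints'])
```

```text
[575.84532127  35.48048582 201.59580184] [-1.41439851e-01  5.19321792e-01  1.47246337e+00  1.41975532e-05
  1.14752803e+00  1.42983637e+00]
```

View pics/pre.png

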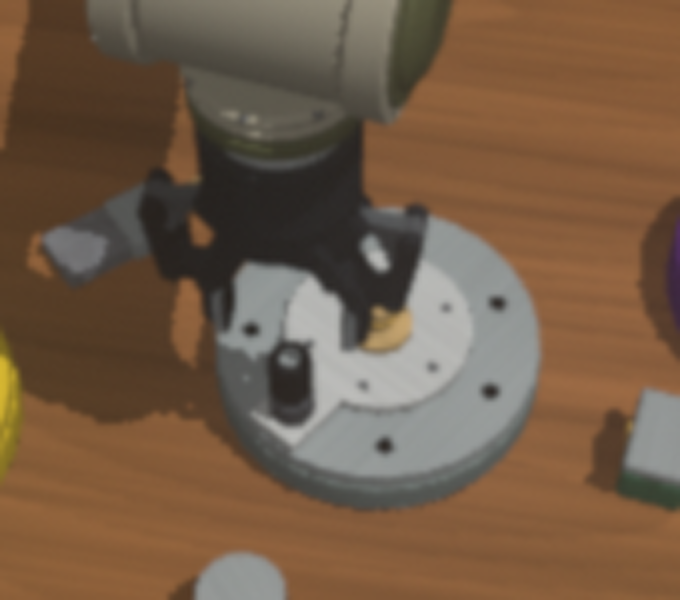

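The picture shows open fingers at (222,310) and (352,335), straddling the knob top at (291,355), so they are aligned. I'll descend.

Emit:
step_arm([
  {"offset":[-0.05,0.05,1],"rot":[0,0,0],"gripper":4.5},
  {"offset":[-0.05,0.05,2],"rot":[0,0,0],"gripper":4.5},
  {"offset":[-0.05,0.05,3],"rot":[0,0,0],"gripper":4.5},
  {"offset":[-0.05,0.05,4],"rot":[0,0,0],"gripper":4.5},
  {"offset":[-0.05,0.05,5],"rot":[0,0,0],"gripper":4.5},
  {"offset":[-0.05,0.05,5],"rot":[0,0,0],"gripper":4.5},
  {"offset":[-0.05,0.05,5],"rot":[0,0,0],"gripper":4.5},
])

```text
time_s: 3.25
eef_pos: [575.1, 35.5, 150.1]
ee_rot: [-0.0, 1.0, 0.0, -0.0]
force: [0.2, -1.3, 0.7]
grip_width: 0.522
grip_force: 0.0
```

Emit:
step_arm([
  {"offset":[0,0,0],"rot":[0,0,0],"gripper":3.6},
  {"offset":[0,0,0],"rot":[0,0,0],"gripper":3.1},
  {"offset":[0,0,0],"rot":[0,0,0],"gripper":2.9},
  {"offset":[0,0,0],"rot":[0,0,0],"gripper":2.7},
  {"offset":[0,0,0],"rot":[0,0,0],"gripper":2.6},
  {"offset":[0,0,0],"rot":[0,0,0],"gripper":2.5},
], squeeze=20)

```text
time_s: 3.85
eef_pos: [575.0, 35.5, 150.2]
ee_rot: [0.0, 1.0, 0.0, 0.0]
force: [-0.1, -0.2, 0.6]
grip_width: 0.294
grip_force: 0.0
```

Emit:
step_arm([
  {"offset":[0,0,0],"rot":[0,0,0],"gripper":2.4},
  {"offset":[0,0,0],"rot":[0,0,0],"gripper":2.3},
  {"offset":[0,0,0],"rot":[0,0,0],"gripper":2.0},
  {"offset":[0,0,0],"rot":[0,0,0],"gripper":1.6},
], squeeze=30)

```text
time_s: 4.25
eef_pos: [575.1, 35.3, 150.3]
ee_rot: [0.0, 1.0, 0.0, 0.0]
force: [-0.3, -1.4, 1.7]
grip_width: 0.268
grip_force: 29.3
```

Emit:
step_arm([
  {"offset":[0,0,-0.2],"rot":[0,0,0],"gripper":1.6},
  {"offset":[0,0,-0.4],"rot":[0,0,0],"gripper":1.6},
  {"offset":[0,0,-0.6],"rot":[0,0,0],"gripper":1.6},
  {"offset":[0,0,-0.8],"rot":[0,0,0],"gripper":1.6},
  {"offset":[0,0,-1.0],"rot":[0,0,0],"gripper":1.6},
  {"offset":[0,0,-1.15],"rot":[0,0,0],"gripper":1.6},
  {"offset":[0,0,-1.15],"rot":[0,0,0],"gripper":1.6},
  {"offset":[0,0,-1.15],"rot":[0,0,0],"gripper":1.6},
])

```text
time_s: 5.05
eef_pos: [574.9, 35.4, 161.5]
ee_rot: [0.0, 1.0, 0.0, -0.0]
force: [2.9, -3.0, -10.5]
grip_width: 0.267
grip_force: 29.9
```

Drawn, with a force of -10.5 N, which matches the spring. Now I'll swing along the arc, first half.

Emit:
step_arm([
  {"offset":[0.09,-0.17,0],"rot":[0,0,0],"gripper":1.6},
  {"offset":[0.19,-0.34,0],"rot":[0,0,0],"gripper":1.6},
  {"offset":[0.37,-0.69,0],"rot":[0,0,0],"gripper":1.6},
  {"offset":[0.53,-1.05,0],"rot":[0,0,0],"gripper":1.6},
  {"offset":[0.66,-1.42,0],"rot":[0,0,0],"gripper":1.6},
  {"offset":[0.78,-1.8,0],"rot":[0,0,0],"gripper":1.6},
  {"offset":[0.78,-1.8,0],"rot":[0,0,0],"gripper":1.6},
])

```text
time_s: 5.75
eef_pos: [583.0, 54.3, 161.7]
ee_rot: [-0.0, 1.0, 0.0, 0.0]
force: [3.0, 0.4, -9.8]
grip_width: 0.266
grip_force: 29.9
```

Emit:
step_arm([
  {"offset":[0.07,-0.19,0],"rot":[0,0,0],"gripper":1.6},
  {"offset":[0.13,-0.38,0],"rot":[0,0,0],"gripper":1.6},
  {"offset":[0.21,-0.77,0],"rot":[0,0,0],"gripper":1.6},
  {"offset":[0.27,-1.15,0],"rot":[0,0,0],"gripper":1.6},
  {"offset":[0.31,-1.54,0],"rot":[0,0,0],"gripper":1.6},
  {"offset":[0.33,-1.94,0],"rot":[0,0,0],"gripper":1.6},
  {"offset":[0.32,-2.33,0],"rot":[0,0,0],"gripper":1.6},
  {"offset":[0.3,-2.72,0],"rot":[0,0,0],"gripper":1.6},
  {"offset":[0.3,-2.72,0],"rot":[0,0,0],"gripper":1.6},
  {"offset":[0.3,-2.72,0],"rot":[0,0,0],"gripper":1.6},
])

```text
time_s: 6.75
eef_pos: [585.7, 81.2, 161.6]
ee_rot: [-0.0, 1.0, 0.0, -0.0]
force: [0.9, 1.2, -10.7]
grip_width: 0.271
grip_force: 30.0
```

Swung to about 36°, with the pin held. I'll lower it until the pin nearly rests on the plate, then open slightly so the spring takes over.

Emit:
step_arm([
  {"offset":[0,0,0.1],"rot":[0,0,0],"gripper":1.6},
  {"offset":[0,0,0.2],"rot":[0,0,0],"gripper":1.6},
  {"offset":[0,0,0.3],"rot":[0,0,0],"gripper":1.6},
  {"offset":[0,0,0.35],"rot":[0,0,0],"gripper":1.6},
  {"offset":[0,0,0.35],"rot":[0,0,0],"gripper":1.6},
  {"offset":[0,0,0.35],"rot":[0,0,0],"gripper":1.6},
])

```text
time_s: 7.35
eef_pos: [585.8, 80.7, 158.4]
ee_rot: [-0.0, 1.0, 0.0, 0.0]
force: [-0.3, 1.5, -6.2]
grip_width: 0.265
grip_force: 30.4
```

Emit:
step_arm([
  {"offset":[0,0,0],"rot":[0,0,0],"gripper":2.4},
  {"offset":[0,0,0],"rot":[0,0,0],"gripper":2.6},
  {"offset":[0,0,0],"rot":[0,0,0],"gripper":2.8},
  {"offset":[0,0,0],"rot":[0,0,0],"gripper":2.8},
  {"offset":[0,0,0],"rot":[0,0,0],"gripper":2.8},
])

```text
time_s: 7.85
eef_pos: [586.0, 80.6, 158.4]
ee_rot: [0.0, 1.0, 0.0, 0.0]
force: [-0.7, 0.2, 0.8]
grip_width: 0.328
grip_force: 0.0
```

Run:
```python
from h import *
c=capture('scene');save('mid',cv2.resize(c['color'][110:260,230:400],(680,600),interpolation=cv2.INTER_CUBIC))
s=sense();print(s['eef_pos'],s['force'],s['grip_width'])
```

```text
[585.88305848  80.59929585 158.35385466] [-0.21460423  0.19866707  0.96460845] 0.33007485323163605
```

View pics/mid.png

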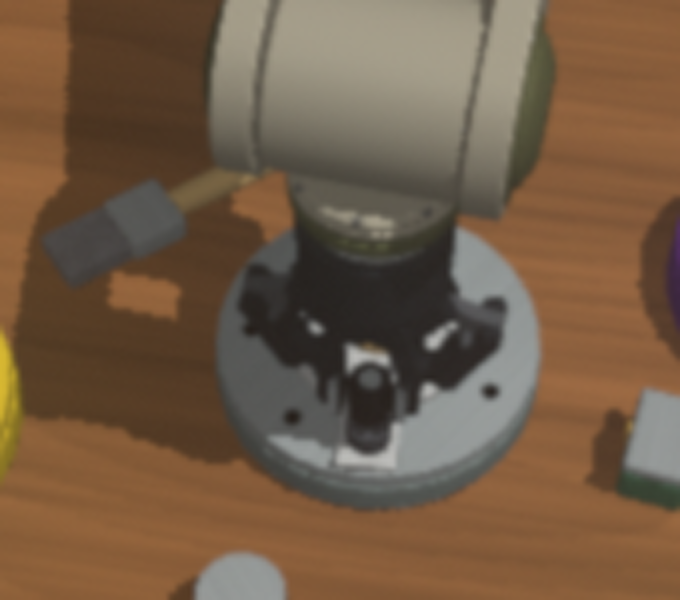

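The picture shows the knob at (371,400) free between the fingers. The plate holes at (490,391) and (293,416) have not shifted, and the target hole is hidden under the lug. I'll push slowly with one finger.

Emit:
step_arm([
  {"offset":[0,-0.1,0],"rot":[0,0,0],"gripper":2.8},
  {"offset":[0,-0.2,0],"rot":[0,0,0],"gripper":2.8},
  {"offset":[0,-0.28,0],"rot":[0,0,0],"gripper":2.8},
  {"offset":[0,-0.36,0],"rot":[0,0,0],"gripper":2.8},
  {"offset":[0,-0.44,0],"rot":[0,0,0],"gripper":2.8},
  {"offset":[0,-0.52,0],"rot":[0,0,0],"gripper":2.8},
  {"offset":[-0.05,-0.6,0],"rot":[0,0,0],"gripper":2.8},
  {"offset":[-0.05,-0.68,0],"rot":[0,0,0],"gripper":2.8},
  {"offset":[-0.05,-0.76,0],"rot":[0,0,0],"gripper":2.8},
  {"offset":[-0.1,-0.84,0],"rot":[0,0,0],"gripper":2.8},
])

```text
time_s: 8.9
eef_pos: [584.7, 89.2, 157.9]
ee_rot: [-0.0, 1.0, 0.0, -0.0]
force: [0.4, -0.1, 0.0]
grip_width: 0.325
grip_force: 0.0
```

Emit:
step_arm([
  {"offset":[0,-0.05,0],"rot":[0,0,0],"gripper":2.8},
  {"offset":[0,-0.1,0],"rot":[0,0,0],"gripper":2.8},
  {"offset":[0,-0.15,0],"rot":[0,0,0],"gripper":2.8},
  {"offset":[0,-0.15,0],"rot":[0,0,0],"gripper":2.8},
])

```text
time_s: 9.3
eef_pos: [584.8, 90.8, 158.3]
ee_rot: [-0.0, 1.0, 0.0, 0.0]
force: [-0.1, 0.4, 0.1]
grip_width: 0.331
grip_force: 0.0
```

```bash
cat >> h.py <<'E'
def knob(tag=None):
    c=capture('scene');uv=proj(c,[585,88,110])[0];u0,v0=int(uv[0]),int(uv[1])
    if tag: save(tag,cv2.resize(c['color'][110:260,230:400],(680,600),interpolation=cv2.INTER_CUBIC))
    P=np.array([world(c,u,v) for v in range(v0-18,v0+25) for u in range(u0-16,u0+17)])
    m=(P[:,0]>578)&(P[:,0]<612)&(P[:,2]>60)&(P[:,2]<118)&(abs(P[:,1]-88)<11)
    q=P[m];print('n',m.sum(),'top z pct',np.percentile(q[:,2],[50,90,97,100]),'y',q[:,1].mean(),'x',q[:,0].mean())
    s=sense();print(s['eef_pos'],s['force'],s['time_s'])
E
python3 -c "
from h import *
knob('k1')"
```

```text
n 177 top z pct [ 98.23365961 106.63127708 107.91058934 110.09328165] y 88.34330936704325 x 591.8979855130923
[584.81585603  90.69027357 158.25233754] [-0.26868194  0.05069861  0.27053186] 9.35
```

View pics/k1.png

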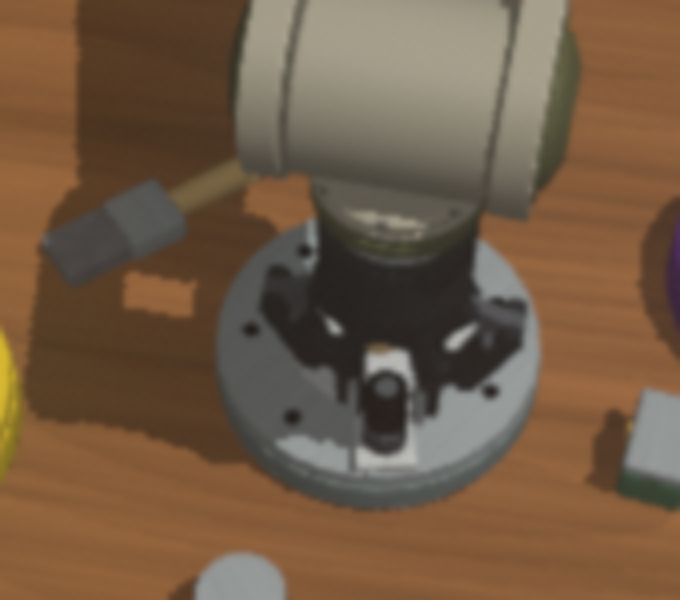

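The knob has moved to (386,408) and sits lower, with its top at z ≈ 106–107, so the pin seems to have dropped in. I'll feel for the lock with a small further push.

Emit:
step_arm([
  {"offset":[0,-0.1,0],"rot":[0,0,0],"gripper":2.8},
  {"offset":[0,-0.2,0],"rot":[0,0,0],"gripper":2.8},
  {"offset":[0,-0.2,0],"rot":[0,0,0],"gripper":2.8},
])

```text
time_s: 9.65
eef_pos: [584.8, 92.5, 158.2]
ee_rot: [0.0, 1.0, 0.0, -0.0]
force: [0.2, -1.5, 0.3]
grip_width: 0.329
grip_force: 0.6
```

```bash
python3 -c "
from h import *
knob()"
```

```text
n 175 top z pct [ 96.93213547 106.56047214 107.68110455 108.58432343] y 88.29391696925757 x 592.0691350779163
[584.79778583  92.53444327 158.19104463] [-0.52099488 -1.55338865  1.14228735] 9.7
```

Emit:
step_arm([
  {"offset":[0,-0.05,0],"rot":[0,0,0],"gripper":2.8},
  {"offset":[0,-0.1,0],"rot":[0,0,0],"gripper":2.8},
  {"offset":[0,-0.1,0],"rot":[0,0,0],"gripper":2.8},
])

```text
time_s: 10.0
eef_pos: [584.8, 93.4, 158.2]
ee_rot: [0.0, 1.0, 0.0, 0.0]
force: [-1.4, -2.1, 1.7]
grip_width: 0.329
grip_force: 1.2
```

```bash
python3 -c "
from h import *
knob()"
```

```text
n 177 top z pct [ 97.23873966 106.55779725 107.83792499 116.90296142] y 88.32144196430154 x 591.3265764907218
[584.8139652   93.45290674 158.18202527] [-0.08478818 -3.15833391  0.56209002] 10.05
```

Resistance rises with no knob travel, so it is locked. I'll centre, open and rise.

Emit:
step_arm([
  {"offset":[0,0.1,0],"rot":[0,0,0],"gripper":2.8},
  {"offset":[0,0.2,0],"rot":[0,0,0],"gripper":2.8},
  {"offset":[0,0.3,0],"rot":[0,0,0],"gripper":3},
  {"offset":[0,0.3,0],"rot":[0,0,0],"gripper":4},
  {"offset":[0,0.3,0],"rot":[0,0,0],"gripper":5},
  {"offset":[0,0.3,0],"rot":[0,0,0],"gripper":5},
  {"offset":[0,0.3,-1],"rot":[0,0,0],"gripper":5},
  {"offset":[0,0.3,-3],"rot":[0,0,0],"gripper":5},
  {"offset":[0,0.3,-6],"rot":[0,0,0],"gripper":5},
  {"offset":[0,0.3,-10],"rot":[0,0,0],"gripper":5},
  {"offset":[0,0.3,-14],"rot":[0,0,0],"gripper":5},
  {"offset":[0,0.3,-18],"rot":[0,0,0],"gripper":5},
])

```text
time_s: 11.25
eef_pos: [584.4, 90.7, 340.8]
ee_rot: [-0.0, 1.0, 0.0, 0.0]
force: [-0.4, -0.2, 0.4]
grip_width: 0.586
grip_force: 0.0
```

Emit:
step_arm([
  {"offset":[-4,4,0],"rot":[0,0,0],"gripper":5},
  {"offset":[-8,8,0],"rot":[0,0,0],"gripper":5},
  {"offset":[-12,12,0],"rot":[0,0,0],"gripper":5},
  {"offset":[-15,16,0],"rot":[0,0,0],"gripper":5},
  {"offset":[-15,20,0],"rot":[0,0,0],"gripper":5},
  {"offset":[-15,24,0],"rot":[0,0,0],"gripper":5},
  {"offset":[-15,24,0],"rot":[0,0,0],"gripper":5},
  {"offset":[-15,24,0],"rot":[0,0,0],"gripper":5},
  {"offset":[-15,24,0],"rot":[0,0,0],"gripper":5},
])

```text
time_s: 12.15
eef_pos: [434.9, -148.6, 338.5]
ee_rot: [-0.0, 1.0, 0.001, 0.0]
force: [0.3, -0.0, -0.4]
grip_width: 0.588
grip_force: 0.0
```

Run:
```python
from h import *
import pickle
d={n:capture(n) for n in('scene','top')};d0=pickle.load(open('c.pkl','rb'))
S,T=d['scene'],d['top'];S0,T0=d0['scene'],d0['top']
a=cv2.resize(T['color'][180:290,262:372],(396,396),interpolation=cv2.INTER_CUBIC)
b=cv2.resize(S['color'][150:250,275:375],(396,396),interpolation=cv2.INTER_CUBIC)
save('end',np.hstack([a,b]))
def top(c,ctr):
    uv=proj(c,[*ctr,100])[0];u0,v0=map(int,uv)
    P=np.array([world(c,u,v) for v in range(v0-16,v0+17) for u in range(u0-14,u0+15)])
    m=(np.hypot(*(P[:,:2]-ctr).T)<17)&(P[:,2]>85)&(P[:,2]<125)
    q=P[m];r=q[q[:,2]>q[:,2].max()-9];return np.round(np.percentile(q[:,2],[50,75,90,97]),1),np.round(r.mean(0),1)
for n in d: print(n,'before',top(d0[n],np.array([575.2,34.9])),'now',top(d[n],np.array([584.4,89.3])))
def dark(c,u,v):
    g=c['color'].astype(float).mean(2);u0,v0=int(round(u)),int(round(v))
    w=g[v0-4:v0+5,u0-4:u0+5];w=np.clip(np.median(w)-15-w,0,None);yy,xx=np.mgrid[-4:5,-4:5]
    return u0+(w*xx).sum()/w.sum(),v0+(w*yy).sum()/w.sum()
for an in(68.6,117.4,-134.6):
    p=[511+75*np.cos(np.radians(an)),74+75*np.sin(np.radians(an)),41]
    for n in d:
        uv=proj(d0[n],p)[0];print(n,an,np.array(onz(d[n],*dark(d[n],*uv),41)-onz(d0[n],*dark(d0[n],*uv),41))[:2].round(2))
print(sense()['eef_pos'])
```

```text
scene before (array([104.5, 105.8, 106.6, 107.4]), array([577.9,  34. , 104.7])) now (array([104. , 105.6, 106.7, 107.6]), array([586.9,  90. , 104.7]))
top before (array([106.6, 108.3, 109.8, 111.1]), array([573.9,  35.3, 107.2])) now (array([106.6, 108. , 109. , 109.5]), array([583.3,  91.3, 106.9]))
scene 68.6 [ 0. -0.]
top 68.6 [ 0.01 -0.  ]
scene 117.4 [-0.01  0.01]
top 117.4 [-0.01  0.  ]
scene -134.6 [0.01 0.01]
top -134.6 [ 0. -0.]
[ 435.04028797 -148.35107475  338.41274755]
```

View pics/end.png

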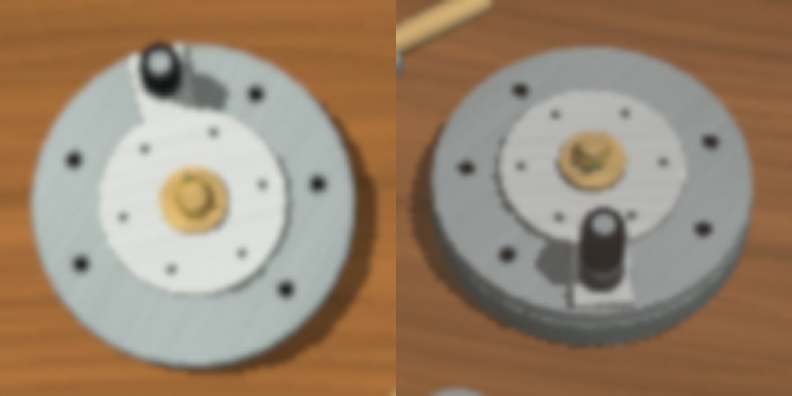

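The knob at crop-left (160,68) now covers the next hole, and its height matches the home height before. The start hole at (256,93) is vacated, and the fixture has not moved. I'll hand the job in.

```bash
python3 -c "
from rig import *
print(finish_job())"
```

```text
the job is handed in; nothing more can be done
None
```

The stage is one hole further counter-clockwise, at about 43°. The camera heights show the plunger home, the fixture hasn't moved and the gripper has let go; I handed the job in at about 12 s and no verdict came back.

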